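# Zero and set a coffee grinder, then open its hopper gate

### The job

The coffee grinder's burrs have just been cleaned: with the hopper gate still shut, find their zero by turning the black knob clockwise until you feel the burrs touch, then set the grind three scale divisions coarser (anticlockwise) than that point. The knob has lost motion on the ring it drives, so open well past the setting and come back onto it clockwise, leaving the white lines of knob and ring in line. When it is set, pull the hopper gate fully out to let the beans down; keep the mug and the things around undisturbed.

Things in the scene. Friction and masses are not known exactly. Their poses are not given: they have to be found in the camera images.
- grinder: Cream coffee grinder fixed to the worktop, 295 x 122 mm and 242 mm high. Origin on the worktop straight under the knob's axis; z up; -x is its front (spout, with the mug standing under it), +x its rear with the dark round hopper under a wooden lid (axis 130 mm behind the knob's axis, radius 50 mm, top at 242 mm) and behind it the orange gate tab.
- knob_grip (a point): Fixed point on the knob's upright axis at the height to grip it (211 mm over the worktop). The knob is black, round, fluted, 56 mm across, its side free from 196 to 228 mm over the worktop; below it are a 66 mm skirt (to 194 mm), the dark ring (90 mm across, top at 189 mm) and the silver scale disc (116 mm across, top at 178 mm) with a black tick every 15 degrees (0.262 rad), one division. The knob cannot be lifted. Three divisions are 0.785 rad.
- knob_line (a point): Outer end of the white line on the knob's top, 26 mm from the axis; it turns with the knob.
- ring_line (a point): Outer end of the white line on the dark ring, 42 mm from the axis; it turns with the ring. It lies on the same radius as the knob's line when the knob has been driving the ring clockwise.
- burr (a joint): Turn of the dark ring, which moves the burr, in rad: 0 where the burrs touch (a hard stop), growing anticlockwise seen from above (coarser), up to 2.4. Where on the scale the burrs touch differs every time and cannot be seen. The ring turns against about 0.15 N m and stays where it is left; at the stop a firm grip (40 N) feels 0.3 N m and more before it slips, a light one just slips round the knob. It starts 0.45 to 1.1 rad open.
- knob (a joint): Turn of the knob relative to the ring, in rad: 0 to 0.35 is free play (about 0.03 N m). At 0 it drives the ring clockwise (finer), the white lines in line; at 0.35 it drives it anticlockwise (coarser). The knob's whole turn is burr + knob.
- gate (a joint): Pull of the steel hopper gate in m: 0 shut, 0.032 fully out (hard stop), towards the grinder's +x. It moves with about 2 N and stays where it is left.
- gate_tab (a point): Point to grip on the orange upright tab of the gate, 211 mm over the worktop. The tab is 12 mm along the pull, 22 mm across it, and reaches from 175 to 223 mm over the worktop; 37 mm are free between it and the hopper lid, so that it can be gripped from above along the pull. The pull is horizontal. A microwave oven 313 mm high stands close on the far side, its front at x = 0.62 to 0.65.
- mug: White mug with a green band, standing on the mat under the spout, 94 mm high; a bystander.
- jar_1: Squat jar with a black lid, 83 mm high; a bystander.
- tin_1: Flat fish tin; a bystander.
- salt_mill: Salt shaker with a grey top, 90 mm high; a bystander.
- brush: Cleaning brush lying at the left, 170 mm long; a bystander.

How it is judged:
By the outcome, as a careful person would: the job done as asked, in the order asked, and still so for the second after the job is handed in, with the robot touching nothing.
It also fails if it takes over 61 s, if anything falls off the work surface, if the arm or the gripper's body presses on something with over 40 N, if the wrist force passes 120 N, or if a joint passes its speed limit or range.

### The arm

A 6-joint arm with a two-finger parallel gripper is mounted at the origin on a cart in front of the work surface, level with it; the furniture and walls round the work are solid. World frame = base frame: x ahead of the robot, y to its left, z up, the work surface at z = 0. Lengths are in m, angles in rad, forces in N, time in s.
With the tool pointing down it reaches from about 0.425 to 0.95 m from the base axis. Payload 3.5 kg.
Tool frame: the origin (TCP) lies at the very end of the fingers, on their centre line; the grasp point (between the pads) lies 19 mm behind it; z points along the fingers, y is the line along which they close (so a half turn about z gives the same grasp; the last joint's range is limited). The gripper opens to 85 mm and grips with 20 to 120 N. Pads are 22 mm wide; open, the fingers measure 114 mm over their backs; the gripper's body (76 mm by 85 mm) begins 54 mm behind the grasp point. The pads swing forward as they close: fully open they stand 13 mm farther back than shut.
Start: joints at [1.163, 0.286, 1.577, -0, 1.279, -0.15], TCP at [0.172, 0.653, 0.231] pointing down, gripper open.
Joint ranges: [-2.77, 2.77], [-0.9, 2.22], [0.21, 2.48], [-1.53, 4.67], [0.24, 2.81], [-2.84, 2.84]. Speed limits (rad/s): [2.79, 2.79, 3.14, 3.14, 3.14, 3.14].

### API

Orientations are given as a unit quaternion [x, y, z, w].
In Python, from plant import ctrl gives the robot as it stands.
- The arm moves only by the tool carry_out, never from a script. Its argument "deltas" is one flat list of numbers, 6 for each row, row after row: the shift along the tool's x, y, z in m, then the turn, a rotation vector about the tool's x, y, z in rad. A call has 1 to 5 rows; each row is the pose to reach, as a shift and turn from the pose commanded when the call began, along the tool's axes at that moment; what a row does not reach only later rows make up. A row lasts 1/8 s, in which the tool goes at most 62.5 mm and 10.7 degrees, less where a joint would pass 70% of its speed; a pose out of reach is approached as far as the arm can. A call with a gripper value outside its range is refused whole. "grip" is the opening in per cent of the stroke, from 0 (shut) to 100 (fully open), set as the call begins (left out, the last holds). The fingers move at their own pace and stop on an object; "grip_force" is the grip in N (left out, the last holds). Time passes only in rows, so rows that repeat a pose let the fingers close. It gives the time, the measured TCP pose, the force, the opening and the grip force at its end, in the units of the state.
- ctrl.get_state(): the state, without advancing time (a new reading comes with each control period).
- ctrl.read_camera(name): name is "side" or "top" or "wrist"; returns (picture, depth): 420x560x3 uint8, red, green, blue; 420x560 float32, m along the optical axis (not along the pixel's ray), 0 where there is no reading.
- ctrl.camera_model(name): a dict with "intrinsics" (3x3 intrinsics, pixels), "k1" (the pictures are not rectified: a ray, as slopes to the right and down, at radius r is drawn at 1 + k1 r^2 times it, then the intrinsics apply), "extrinsics" (4x4, takes a point from world to camera coordinates); the wrist camera has in their place "hand_eye" (4x4, takes a point from camera to tool coordinates, whose origin is the TCP and whose axes are the flange's). Camera axes: x right, y down, z forward; pixel columns grow to the right and rows downward; lengths in m; the calibration is good to about 2 mm. A picture is of the moment at which its call begins: read the wrist's pose just before it. camera_model takes no time and is no camera call.
- ctrl.sign_off(): hands the job in; it is judged then, once.
Trained networks look in the newest picture that a camera, given by its name, has taken for a name from the list of things; names that differ only in an ending like _2 or _b are one class to them, and where a whole thing is asked for, a point or a joint stands for the part that bears it (a point fixed in the world has none). Each returns a list of dicts, best first, with "score" (0 to 1); they miss things now and then, are a little off and sometimes report something else, mostly with a low value. They report only what shows in the picture. A call takes as long as a camera call.
- ctrl.find_in(camera, query): "uv" ([column, row] in pixels, amid what is visible of it).
The state is a dict: "time": time; "qpos": joint angles; "dq": joint speeds; "joint_efforts": joint torques, N m; "eef_pos": TCP position; "tcp_rot": TCP orientation; "contact_force": force on the tool from outside, world axes, zero at the start; "wrist_torque": the same for the moment, N m; "opening": opening from 0.0 (shut) to 1.0 (fully open); "finger_force": force on a finger pad.
Only numpy, scipy, OpenCV 4.12 (cv2) and the standard library are available. Lean on these libraries where they do the work, as an engineer would, in place of code of your own. Each camera call takes 0.05 s, during which the arm holds its last target. There are 200 camera calls.

## Working session

There is one attempt and no reset: what is moved stays moved. The work goes in short steps, Python scripts to look and compute and a tool call to move; the robot and the scene stay as the last step left them, time stands still between calls to the robot, and variables do not carry over. Pictures are saved under pics/ and viewed, at most 10 in all, crops included, and the job is handed in when it is done.

Besides the shell and the picture viewer there is one more tool, called after "Emit:" by a JSON object that holds its "fn" and its "kwargs", one argument or row to a line. carry_out: Moves the arm, as the interface text tells. Its arguments: {"type":"object","properties":{"deltas":{"type":"array"},"grip":{"type":"number"},"grip_force":{"type":"number"}},"required":["deltas"]}

```bash
mkdir -p pics; ls; cat > h.py <<'E'
import numpy as np, cv2
from plant import ctrl
from scipy.spatial.transform import Rotation as R
def ray(cam,uv):
    m=ctrl.camera_model(cam);K=np.array(m["intrinsics"]);k=m["k1"]
    p=np.array([(uv[0]-K[0,2])/K[0,0],(uv[1]-K[1,2])/K[1,1]]);s=p.copy()
    for _ in range(20): s=p/(1+k*(s@s))
    return np.array([s[0],s[1],1.]),m
def c2w(cam,m,st=None):
    if "extrinsics" in m: return np.linalg.inv(np.array(m["extrinsics"]))
    st=st or ctrl.get_state();T=np.eye(4);T[:3,:3]=R.from_quat(st["tcp_rot"]).as_matrix();T[:3,3]=st["eef_pos"]
    return T@np.array(m["hand_eye"])
def at_z(cam,uv,z,st=None):
    r,m=ray(cam,uv);T=c2w(cam,m,st);d=T[:3,:3]@r;o=T[:3,3]
    return o+d*(z-o[2])/d[2]
def shot(cam,name):
    st=ctrl.get_state();im,d=ctrl.read_camera(cam);cv2.imwrite("pics/"+name,im[:,:,::-1]);return st,im,d
E
python3 - <<'E'
from h import *
for c in("top","side"):
    shot(c,c+"0.png")
    for q,z in(("knob_grip",.211),("knob_line",.228),("ring_line",.189),("gate_tab",.223),("knob",.228),("grinder",.2),("mug",.09)):
        try:
            for f in ctrl.find_in(c,q)[:2]: print(c,q,np.round(f["uv"],1),round(f["score"],2),at_z(c,f["uv"],z).round(4))
        except Exception as e: print(c,q,e)
s=ctrl.get_state();print(s["time"],s["eef_pos"],R.from_quat(s["tcp_rot"]).as_matrix().round(3))
print(np.array(ctrl.camera_model("wrist")["hand_eye"]).round(3))
E
```

```text
pics
side knob_grip [301.2 229.7] 0.76 [0.4456 0.0212 0.211 ]
side knob_line [325.5 210.7] 0.52 [ 0.4475 -0.0876  0.228 ]
side ring_line [326.4 214.6] 0.57 [ 0.4564 -0.1041  0.189 ]
side gate_tab [272.5 232.6] 0.72 [0.4871 0.1092 0.223 ]
side gate_tab [196.5 277.4] 0.69 [0.4923 0.3976 0.223 ]
side knob [324.1 208.3] 0.51 [ 0.4586 -0.0913  0.228 ]
side knob [199.  278.1] 0.4 [0.4822 0.3945 0.228 ]
side grinder [304.6 233.3] 0.84 [0.4335 0.0161 0.2   ]
side mug [335.3 239.3] 0.7 [ 0.4097 -0.1149  0.09  ]
0.8 [0.17205095 0.65270021 0.23135273] [[-0.967  0.255 -0.   ]
 [ 0.255  0.967  0.   ]
 [ 0.     0.    -1.   ]]
[[-0.    -0.964 -0.264  0.067]
 [ 1.    -0.    -0.001  0.   ]
 [ 0.001 -0.264  0.964 -0.144]
 [ 0.     0.     0.     1.   ]]
```

```bash
python3 -c "
import cv2,numpy as np
a=cv2.imread('pics/top0.png');b=cv2.imread('pics/side0.png')
cv2.imwrite('pics/a.png',np.vstack([a,b])[:, :][:840]) 
cv2.imwrite('pics/a.png',cv2.resize(np.hstack([a,b]),(800,300)))
cv2.imwrite('pics/b.png',b)"
```

```text
(no output)
```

View pics/a.png

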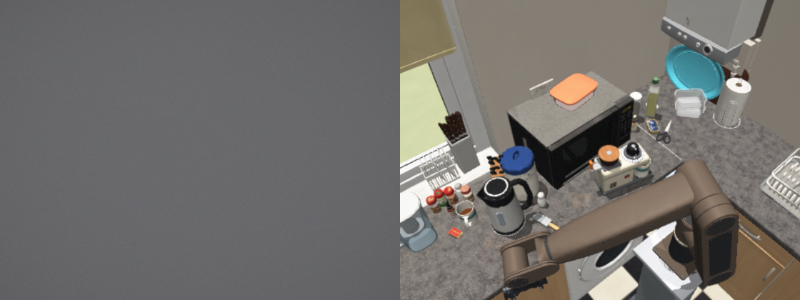

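View pics/b.png

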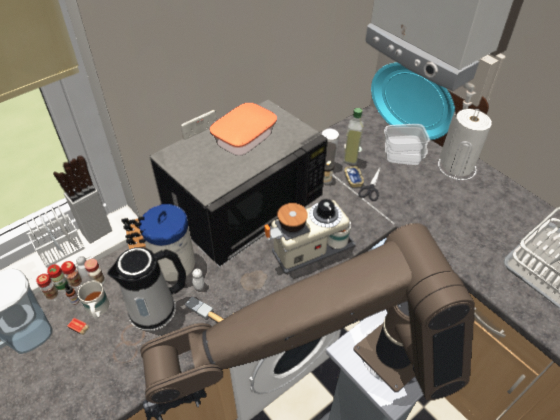

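```bash
python3 - <<'E'
from h import *
st,im,d=shot("side","side1.png")
m=ctrl.camera_model("side");T=c2w("side",m);print("cam",T[:3,3])
K=np.array(m["intrinsics"])
vv,uu=np.mgrid[0:420,0:560]
p=cv2.undistortPoints(np.stack([uu,vv],-1).reshape(-1,1,2).astype(float),K,np.array([m["k1"],0,0,0.])).reshape(420,560,2)
P=np.dstack([p*d[...,None],d])@T[:3,:3].T+T[:3,3]
np.save("P.npy",P)
for uv in((325,205),(326,215),(292,213),(275,231),(270,232),(337,237),(145,262),(165,220),(230,240)): print(uv,P[uv[1],uv[0]].round(3))
# lid points
reg=P[190:245,255:360].reshape(-1,3);c=im[190:245,255:360].reshape(-1,3).astype(int)
lid=reg[(np.abs(reg[:,2]-.242)<.006)];print("lid",len(lid),lid.mean(0),lid.min(0),lid.max(0))
org=reg[(c[:,0]>150)&(c[:,1]<130)&(c[:,2]<80)]; 
for r in np.c_[org][::8]: print(r.round(3))
t,_=ctrl.read_camera("top");dt=_;print("top depth",dt.min(),dt.max(),ctrl.camera_model("top")["extrinsics"])
hi=P.reshape(-1,3);hi=hi[(hi[:,2]>.15)&(hi[:,0]>.2)&(hi[:,0]<.62)&(np.abs(hi[:,1])<.75)]
g=np.round(hi/.08).astype(int)
for k in np.unique(g[:,:2],axis=0):
    s=hi[(g[:,:2]==k).all(1)];print((k*.08).round(2),len(s),s[:,2].max().round(3),end=' | ')
E
```

```text
cam [-0.32127405  0.74639488  1.46462592]
(325, 205) [ 0.47  -0.106  0.225]
(326, 215) [ 0.448 -0.093  0.202]
(292, 213) [0.498 0.018 0.246]
(275, 231) [0.516 0.076 0.179]
(270, 232) [0.521 0.093 0.182]
(337, 237) [ 0.412 -0.125  0.093]
(145, 262) [0.594 0.504 0.283]
(165, 220) [0.732 0.363 0.247]
(230, 240) [0.619 0.193 0.122]
lid 550 [0.50307917 0.01869029 0.24255869] [ 0.44753818 -0.03285361  0.23600139] [0.64449222 0.068193   0.24798664]
[ 0.543 -0.007  0.24 ]
[0.538 0.007 0.249]
[0.544 0.032 0.241]
[0.49  0.067 0.242]
[0.452 0.031 0.242]
[0.459 0.038 0.234]
[0.507 0.108 0.222]
top depth 0.0 0.10514432 [[ 0.24415077 -0.96963233 -0.01426706 -0.13466988]
 [-0.753962   -0.180552   -0.63161878  0.55996673]
 [ 0.60986204  0.16496704 -0.77514784  1.73945108]
 [ 0.          0.          0.          1.        ]]
[0.24 0.56] 15 0.536 | [0.24 0.64] 372 0.535 | [ 0.4  -0.72] 1 0.495 | [ 0.4  -0.16] 163 0.194 | [ 0.4  -0.08] 275 0.233 | [0.4 0. ] 125 0.181 | [0.4  0.08] 1 0.169 | [ 0.48 -0.72] 2209 0.798 | [ 0.48 -0.64] 434 0.776 | [ 0.48 -0.16] 112 0.233 | [ 0.48 -0.08] 473 0.235 | [0.48 0.  ] 594 0.25 | [0.48 0.08] 556 0.249 | [ 0.56 -0.72] 1181 0.771 | [ 0.56 -0.64] 462 0.752 | [ 0.56 -0.16] 2 0.181 | [ 0.56 -0.08] 19 0.183 | [0.56 0.  ] 96 0.25 | [0.56 0.08] 123 0.25 | [0.56 0.4 ] 226 0.277 | [0.56 0.48] 593 0.29 | [0.56 0.56] 965 0.288 | [ 0.64 -0.72] 239 0.738 | [ 0.64 -0.64] 112 0.715 | [0.64 0.16] 37 0.314 | [0.64 0.24] 247 0.319 | [0.64 0.4 ] 21 0.275 | [0.64 0.48] 125 0.289 | [0.64 0.56] 200 0.29 | [0.64 0.64] 8 0.272 |
```

Emit:
{"fn": "carry_out", "kwargs": {
  "deltas": [0,0,-0.06,0,0,0,0,0,-0.12,0,0,0,-0.03,-0.02,-0.17,0,0,0,-0.08,-0.06,-0.17,0,0,0,-0.13,-0.097,-0.17,0,0,0],
  "grip": 100
}}

```text
time: 1.52
eef_pos: [0.2729, 0.5257, 0.4027]
tcp_rot: [0.128, 0.992, 0.001, 0.001]
contact_force: [0.8, 0.3, -0.1]
opening: 1.001
finger_force: 0.0
```

Emit:
{"fn": "carry_out", "kwargs": {
  "deltas": [-0.045,-0.034,0,0,0,0,-0.09,-0.068,0,0,0,0,-0.135,-0.102,0,0,0,0,-0.18,-0.136,0,0,0,0,-0.225,-0.17,0,0,0,0]
}}

```text
time: 2.15
eef_pos: [0.4473, 0.3034, 0.4016]
tcp_rot: [0.129, 0.992, 0.0, 0.0]
contact_force: [0.7, 1.3, 0.2]
opening: 1.0
finger_force: 0.0
```

Emit:
{"fn": "carry_out", "kwargs": {
  "deltas": [-0.014,-0.058,0,0,0,0,-0.028,-0.116,0,0,0,0,-0.042,-0.174,0,0,0,0,-0.056,-0.232,0,0,0,0,-0.07,-0.29,0,0,0,0]
}}

```text
time: 2.78
eef_pos: [0.4397, 0.005, 0.4017]
tcp_rot: [0.128, 0.992, -0.0, 0.001]
contact_force: [0.9, 1.0, 1.1]
opening: 1.001
finger_force: 0.0
```

```bash
python3 - <<'E'
from h import *
s=ctrl.get_state();print(s["time"],s["eef_pos"],s["qpos"])
c="wrist"
st,_,_=shot(c,"w0.png")
for q,z in(("knob_grip",.211),("knob_line",.228),("ring_line",.189),("gate_tab",.223),("knob",.228),("mug",.09)):
    for f in ctrl.find_in(c,q)[:2]: print(c,q,np.round(f["uv"],1),round(f["score"],2),at_z(c,f["uv"],z).round(4))
E
```

```text
2.775 [0.43974747 0.00496042 0.40169422] [-2.20216541e-01 -3.33752257e-01  1.88230446e+00 -2.09852957e-06
  1.59163599e+00 -1.53349268e+00]
wrist knob_grip [257.7 216.5] 0.76 [ 0.4671 -0.0349  0.211 ]
wrist knob_grip [195.3 230.8] 0.44 [ 0.4646 -0.1118  0.211 ]
wrist knob_line [194.2 230.2] 0.97 [ 0.4595 -0.1033  0.228 ]
wrist knob_line [196.7 227.6] 0.47 [ 0.4573 -0.0996  0.228 ]
wrist ring_line [199.1 227.7] 0.95 [ 0.4687 -0.1099  0.189 ]
wrist ring_line [491.9 210.1] 0.41 [0.541  0.2501 0.189 ]
wrist gate_tab [364.3 220.3] 0.76 [0.4998 0.0886 0.223 ]
wrist gate_tab [497.7 146.6] 0.68 [0.455  0.2409 0.223 ]
wrist knob [196.3 231.2] 0.81 [ 0.4621 -0.098   0.228 ]
wrist mug [364.4 222.8] 0.38 [0.5552 0.1158 0.09  ]
```

View pics/w0.png

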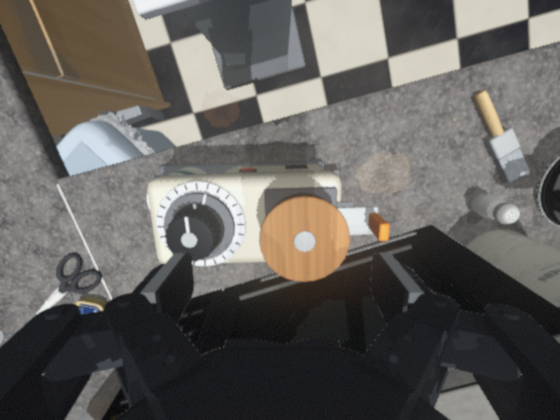

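```bash
cat >> h.py <<'E'
def ortho(im,st,z,c,h=.07,n=400,cam="wrist"):
    "image: right=+x world, up=+y world, centre c"
    m=ctrl.camera_model(cam);T=np.linalg.inv(c2w(cam,m,st));K=np.array(m["intrinsics"])
    a=(np.arange(n)+.5)/n*2*h-h
    X,Y=np.meshgrid(c[0]+a,c[1]-a);P=np.stack([X,Y,0*X+z],-1).reshape(-1,3)
    uv=cv2.projectPoints(P@T[:3,:3].T+T[:3,3],np.zeros(3),np.zeros(3),K,np.array([m["k1"],0,0,0.]))[0].reshape(n,n,2).astype(np.float32)
    return cv2.remap(im,uv[...,0],uv[...,1],cv2.INTER_CUBIC)
def circ(o,c,r,h=.07):
    n=o.shape[0];f=n/2/h
    cv2.circle(o,(n//2,n//2),int(r*f),(255,0,0),1)
    return o
E
python3 - <<'E'
from h import *
st,im,d=shot("wrist","w1.png");print(st["eef_pos"],st["dq"].round(3) if hasattr(st["dq"],'round') else st["dq"])
c=(.462,-.104)
o=[circ(ortho(im,st,z,c),c,r) for z,r in((.228,.028),(.178,.058))]
cv2.imwrite("pics/o1.png",np.hstack(o)[:,:,::-1])
c=(.515,.1);o=ortho(im,st,.223,c);cv2.imwrite("pics/t1.png",o[:,:,::-1])
g=(o[...,0].astype(int)-o[...,2]>90);g[:, :]&=True
yy,xx=np.nonzero(g&(o[...,1]<150));print(len(xx));import cv2
r=cv2.connectedComponentsWithStats((g).astype(np.uint8))
for s,ce in zip(r[2][1:],r[3][1:]):
    if s[4]>200: print(s, c[0]+(ce[0]/400*.14-.07), c[1]-(ce[1]/400*.14-.07))
E
```

```text
[0.44026077 0.0078355  0.40145535] [ 0.015 -0.     0.001 -0.001 -0.001 -0.004]
4443
[ 176  163   67   42 2110] 0.5184505687203792 0.10569836492890995
[   38   299   273   101 19445] 0.5049956338390332 0.04503020056569812
```

View pics/o1.png

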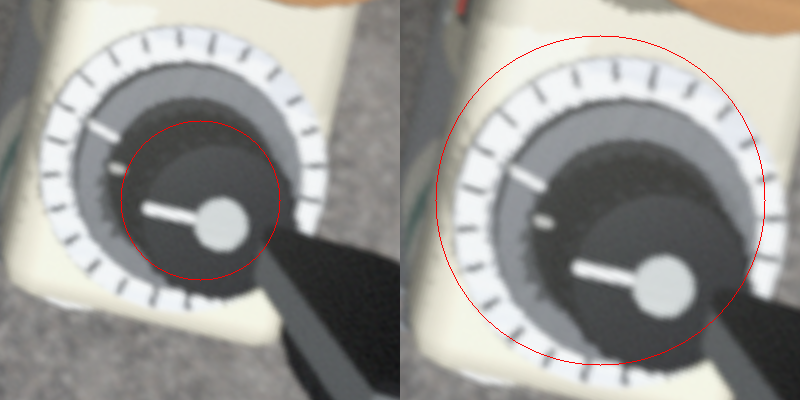

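Emit:
{"fn": "carry_out", "kwargs": {
  "deltas": [-0.029,-0.054,0.0,0,0,0,-0.0582,-0.1081,0.02,0,0,0,-0.0582,-0.1081,0.07,0,0,0,-0.0582,-0.1081,0.12,0,0,0,-0.0582,-0.1081,0.14,0,0,0]
}}

```text
time: 3.8
eef_pos: [0.4678, -0.1106, 0.2573]
tcp_rot: [0.127, 0.992, 0.001, -0.003]
contact_force: [-0.5, -0.6, 0.6]
opening: 1.004
finger_force: 0.0
```

```bash
python3 - <<'E'
from h import *
st,im,d=shot("wrist","w2.png");st,im,d=shot("wrist","w2.png");print(st["time"],st["eef_pos"],st["qpos"][5],st["wrist_torque"])
c=(.469,-.1115)
o=[circ(ortho(im,st,z,c),c,r) for z,r in((.228,.028),(.189,.045))]
cv2.imwrite("pics/o2.png",np.hstack(o)[:,:,::-1])
E
```

```text
3.85 [ 0.46709716 -0.11027103  0.25559764] -1.7592753769227525 [-0.01886233  0.02683317  0.0435332 ]
```

View pics/o2.png

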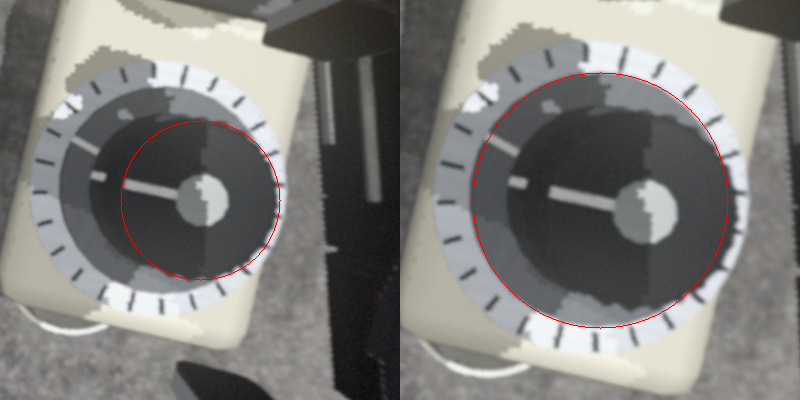

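Emit:
{"fn": "carry_out", "kwargs": {
  "deltas": [-0.0026,-0.0006,0.025,0,0,0,-0.0026,-0.0006,0.045,0,0,0,-0.0026,-0.0006,0.06,0,0,0,-0.0026,-0.0006,0.06,0,0,0]
}}

```text
time: 4.4
eef_pos: [0.4713, -0.1133, 0.201]
tcp_rot: [0.128, 0.992, 0.0, -0.001]
contact_force: [0.4, -0.2, -0.9]
opening: 1.003
finger_force: 0.0
```

Emit:
{"fn": "carry_out", "kwargs": {
  "deltas": [0,0,0,0,0,0,0,0,0,0,0,0,0,0,0,0,0,0,0,0,0,0,0,0],
  "grip": 0,
  "grip_force": 45
}}

```text
time: 4.9
eef_pos: [0.4725, -0.1128, 0.2034]
tcp_rot: [0.129, 0.992, 0.002, 0.002]
contact_force: [0.2, 5.3, 4.4]
opening: 0.638
finger_force: 48.1
```

```bash
cat > s.py <<'E'
from h import *
s=ctrl.get_state();M=R.from_quat(s["tcp_rot"]).as_matrix()
print("t",s["time"],"pos",np.round(s["eef_pos"],4),"psi",round(float(np.arctan2(M[1,1],M[0,1])),4),"tilt",M[:2,2].round(4),"F",np.round(s["contact_force"],1),"T",np.round(s["wrist_torque"],3),"open",s["opening"],"ff",s["finger_force"],"q",np.round(s["qpos"],2))
E
python3 s.py
```

```text
t 4.9 pos [ 0.4725 -0.1128  0.2034] psi 1.3123 tilt [0.0035 0.0027] F [0.2 5.3 4.4] T [ 0.803 -0.044 -0.071] open 0.6381533812870217 ff 48.1076055765152 q [-0.45 -0.12  2.06  0.    1.2  -1.76]
```

Emit:
{"fn": "carry_out", "kwargs": {
  "deltas": [0,0,0,0,0,0.1,0,0,0,0,0,0.2,0,0,0,0,0,0.25,0,0,0,0,0,0.25]
}}

```text
time: 5.4
eef_pos: [0.4722, -0.1136, 0.2034]
tcp_rot: [0.251, 0.968, 0.001, 0.001]
contact_force: [-0.6, 3.6, 5.5]
opening: 0.634
finger_force: 48.3
```

```bash
python3 s.py
```

```text
t 5.4 pos [ 0.4722 -0.1136  0.2034] psi 1.0632 tilt [0.0026 0.0007] F [-0.6  3.6  5.5] T [ 0.556  0.143 -0.01 ] open 0.6341296510350712 ff 48.26500117778778 q [-0.45 -0.12  2.06  0.    1.2  -1.51]
```

Emit:
{"fn": "carry_out", "kwargs": {
  "deltas": [0,0,0,0,0,0.1,0,0,0,0,0,0.2,0,0,0,0,0,0.3,0,0,0,0,0,0.4]
}}

```text
time: 5.9
eef_pos: [0.4713, -0.1145, 0.2034]
tcp_rot: [0.439, 0.899, -0.001, 0.0]
contact_force: [-4.3, 0.9, 7.5]
opening: 0.635
finger_force: 48.5
```

```bash
python3 s.py
```

```text
t 5.9 pos [ 0.4713 -0.1145  0.2034] psi 0.6619 tilt [-0.0001 -0.0019] F [-4.3  0.9  7.5] T [0.055 0.692 0.213] open 0.6348988400563319 ff 48.45128417015076 q [-0.45 -0.12  2.06 -0.    1.2  -1.11]
```

Emit:
{"fn": "carry_out", "kwargs": {
  "deltas": [0,0,0,0,0,0.06,0,0,0,0,0,0.12]
}}

```text
time: 6.15
eef_pos: [0.471, -0.1147, 0.2034]
tcp_rot: [0.491, 0.871, -0.001, 0.0]
contact_force: [-5.4, 1.2, 7.5]
opening: 0.641
finger_force: 48.5
```

```bash
python3 s.py
```

```text
t 6.15 pos [ 0.471  -0.1147  0.2034] psi 0.5432 tilt [-0.0011 -0.0024] F [-5.4  1.2  7.5] T [-0.014  0.889  0.253] open 0.6411455002807249 ff 48.49713921546936 q [-0.45 -0.12  2.06 -0.    1.2  -0.99]
```

Emit:
{"fn": "carry_out", "kwargs": {
  "deltas": [0,0,0,0,0,0.06,0,0,0,0,0,0.12]
}}

```text
time: 6.4
eef_pos: [0.4715, -0.117, 0.2033]
tcp_rot: [0.54, 0.842, -0.004, 0.003]
contact_force: [-3.1, -6.3, 3.6]
opening: 0.639
finger_force: 48.3
```

```bash
python3 s.py
```

```text
t 6.4 pos [ 0.4715 -0.117   0.2033] psi 0.4308 tilt [ 0.0004 -0.0104] F [-3.1 -6.3  3.6] T [-1.215  0.518  1.752] open 0.6388514433959636 ff 48.27771484851837 q [-0.45 -0.12  2.06 -0.01  1.19 -0.87]
```

Emit:
{"fn": "carry_out", "kwargs": {
  "deltas": [0,0,0,0,0,-0.025,0,0,0,0,0,-0.025]
}}

```text
time: 6.65
eef_pos: [0.4718, -0.1173, 0.2033]
tcp_rot: [0.531, 0.847, -0.003, 0.003]
contact_force: [-2.1, -7.0, 4.0]
opening: 0.638
finger_force: 48.3
```

```bash
python3 s.py; python3 - <<'E'
from h import *
st,im,d=shot("wrist","w3.png")
c=(.4697,-.1115)
o=[circ(ortho(im,st,z,c),c,r) for z,r in((.228,.028),(.189,.045))]
cv2.imwrite("pics/o3.png",np.hstack(o)[:,:,::-1])
E
```

```text
t 6.65 pos [ 0.4718 -0.1173  0.2033] psi 0.4503 tilt [ 0.0015 -0.0092] F [-2.1 -7.   4. ] T [-1.3    0.427  0.03 ] open 0.6378558416254557 ff 48.31418216228485 q [-0.45 -0.12  2.06 -0.01  1.19 -0.9 ]
```

View pics/o3.png

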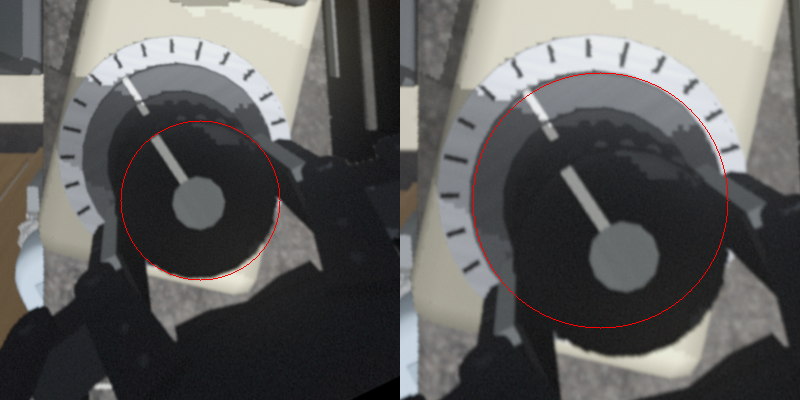

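Emit:
{"fn": "carry_out", "kwargs": {
  "deltas": [0,0,0,0,0,-0.14,0,0,0,0,0,-0.28,0,0,0,0,0,-0.42,0,0,0,0,0,-0.56,0,0,0,0,0,-0.7]
}}

```text
time: 7.32
eef_pos: [0.4746, -0.1145, 0.2034]
tcp_rot: [0.208, 0.978, 0.0, 0.005]
contact_force: [8.4, 3.1, -0.7]
opening: 0.639
finger_force: 48.0
```

```bash
python3 s.py
```

```text
t 7.325 pos [ 0.4746 -0.1145  0.2034] psi 1.1517 tilt [ 0.0106 -0.0018] F [ 8.4  3.1 -0.7] T [ 0.149 -1.252 -0.218] open 0.6386743174513323 ff 48.02688181400299 q [-0.45 -0.11  2.06  0.    1.19 -1.6 ]
```

Emit:
{"fn": "carry_out", "kwargs": {
  "deltas": [0,0,0,0,0,-0.16,0,0,0,0,0,-0.32,0,0,0,0,0,-0.48,0,0,0,0,0,-0.64,0,0,0,0,0,-0.8]
}}

```text
time: 7.95
eef_pos: [0.4748, -0.11, 0.2033]
tcp_rot: [-0.189, 0.982, 0.004, 0.006]
contact_force: [7.4, 17.0, 3.5]
opening: 0.641
finger_force: 48.4
```

```bash
python3 s.py
```

```text
t 7.95 pos [ 0.4748 -0.11    0.2033] psi 1.9511 tilt [0.0109 0.01  ] F [ 7.4 17.   3.5] T [ 2.421 -1.328 -0.232] open 0.6407254035634303 ff 48.389191031455994 q [-0.44 -0.12  2.06  0.01  1.19 -2.4 ]
```

Emit:
{"fn": "carry_out", "kwargs": {
  "deltas": [0,0,0,0,0,0.14,0,0,0,0,0,0.28,0,0,0,0,0,0.42,0,0,0,0,0,0.56,0,0,0,0,0,0.65]
}}

```text
time: 8.57
eef_pos: [0.4749, -0.1137, 0.2033]
tcp_rot: [0.137, 0.991, 0.0, 0.006]
contact_force: [8.5, 3.4, 0.4]
opening: 0.63
finger_force: 48.0
```

Emit:
{"fn": "carry_out", "kwargs": {
  "deltas": [0,0,0,0,0,0.0,0,0,0,0,0,0]
}}

```text
time: 8.82
eef_pos: [0.4749, -0.1137, 0.2034]
tcp_rot: [0.136, 0.991, 0.001, 0.006]
contact_force: [8.3, 4.7, 0.5]
opening: 0.637
finger_force: 48.0
```

```bash
python3 s.py; python3 - <<'E'
from h import *
st,im,d=shot("wrist","w4.png")
c=(.4697,-.1115)
o=[circ(ortho(im,st,z,c),c,r) for z,r in((.228,.028),(.189,.045))]
cv2.imwrite("pics/o4.png",np.hstack(o)[:,:,::-1])
E
```

```text
t 8.825 pos [ 0.4749 -0.1137  0.2034] psi 1.298 tilt [ 0.0114 -0.0002] F [8.3 4.7 0.5] T [ 0.354 -1.392 -0.093] open 0.6374723961304989 ff 48.01114618778229 q [-0.45 -0.11  2.06  0.01  1.19 -1.75]
```

View pics/o4.png

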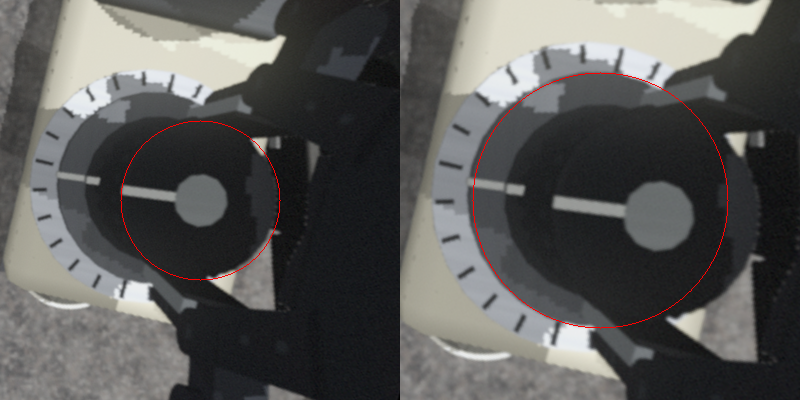

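```bash
cat > ang.py <<'E'
from h import *
def polar(im,st,z,r,c,n=1440):
    a=np.arange(n)/n*2*np.pi;m=ctrl.camera_model("wrist");T=np.linalg.inv(c2w("wrist",m,st));K=np.array(m["intrinsics"])
    rr,A=np.meshgrid(r,a);P=np.stack([c[0]+rr*np.cos(A),c[1]+rr*np.sin(A),0*A+z],-1).reshape(-1,3)
    uv=cv2.projectPoints(P@T[:3,:3].T+T[:3,3],np.zeros(3),np.zeros(3),K,np.array([m["k1"],0,0,0.]))[0].reshape(A.shape+(2,)).astype(np.float32)
    return cv2.remap(cv2.cvtColor(im,cv2.COLOR_RGB2GRAY),uv[...,0],uv[...,1],cv2.INTER_CUBIC).astype(float)
def line(im,st,z,r,c,lo,hi):
    p=polar(im,st,z,r,c).mean(1);a=np.arange(1440)/4
    s=(a>lo)&(a<hi);b=p-np.median(p[s]);w=np.clip(b-.5*b[s].max(),0,None)*s
    return (a*w).sum()/w.sum()
def ticks(im,st,c,lo,hi):
    p=-polar(im,st,.178,np.linspace(.0505,.055,8),c).mean(1);a=np.arange(1440)/4
    s=np.where((a>lo)&(a<hi))[0];q=p-cv2.blur(p[:,None],(1,61)).ravel()
    return [a[i] for i in s if q[i]==q[max(0,i-20):i+21].max() and q[i]>8]
def meas(im,st,lo,hi,c=(.4697,-.1115)):
    out=[line(im,st,.189,np.linspace(.036,.041,6),c,lo,hi),line(im,st,.228,np.linspace(.017,.025,8),c,lo,hi)]
    return np.round(out,1),ticks(im,st,c,lo-15,hi+15)
E
python3 - <<'E'
from ang import *
import json
# use stored pictures with their poses
q=lambda psi:None
for f,pos,psi,lo,hi in(("w2",(.4671,-.1103,.2556),None,135,180),("w3",(.4718,-.1173,.2033),.4503,105,145),("w4",(.4749,-.1137,.2034),1.298,150,195)):
    im=cv2.imread(f"pics/{f}.png")[:,:,::-1].copy()
    rot=[.127,.992,.001,-.003] if f=="w2" else [.531,.847,-.003,.003] if f=="w3" else [.136,.991,.001,.006]
    st=dict(eef_pos=pos,tcp_rot=rot)
    print(f,*meas(im,st,lo,hi))
E
```

```text
w2 [151.1 168.4] [np.float64(122.25), np.float64(129.0), np.float64(137.5), np.float64(152.25), np.float64(167.25), np.float64(182.0)]
w3 [123.6 125.2] [np.float64(92.0), np.float64(107.25), np.float64(122.5), np.float64(137.5), np.float64(152.25)]
w4 [172.2 172.8] [np.float64(137.25), np.float64(152.25), np.float64(167.0), np.float64(182.0), np.float64(196.75)]
```

Emit:
{"fn": "carry_out", "kwargs": {
  "deltas": [0,0,0,0,0,0.03,0,0,0,0,0,0.062,0,0,0,0,0,0.062]
}}

```text
time: 9.25
eef_pos: [0.4748, -0.1141, 0.2034]
tcp_rot: [0.167, 0.986, 0.0, 0.006]
contact_force: [8.0, 2.8, -0.4]
opening: 0.639
finger_force: 48.0
```

```bash
python3 s.py; python3 - <<'E'
from ang import *
st,im,d=shot("wrist","w5.png");print(*meas(im,st,150,195))
E
```

```text
t 9.25 pos [ 0.4748 -0.1141  0.2034] psi 1.2361 tilt [ 0.011  -0.0012] F [ 8.   2.8 -0.4] T [ 0.18  -1.268 -0.074] open 0.638826974997489 ff 48.01113188266754 q [-0.45 -0.11  2.06  0.    1.19 -1.68]
[169.  169.4] [np.float64(137.25), np.float64(152.25), np.float64(167.0), np.float64(182.0), np.float64(197.0)]
```

Emit:
{"fn": "carry_out", "kwargs": {
  "deltas": [0,0,0,0,0,0,0,0,0,0,0,0,0,0,0,0,0,0,0,0,0,0,0,0],
  "grip": 100
}}

```text
time: 9.8
eef_pos: [0.4711, -0.114, 0.2012]
tcp_rot: [0.167, 0.986, -0.0, -0.0]
contact_force: [0.2, -0.5, 0.0]
opening: 0.999
finger_force: 0.0
```

Emit:
{"fn": "carry_out", "kwargs": {
  "deltas": [0,0,-0.03,0,0,0,0,0,-0.08,0,0,0,0,0,-0.13,0,0,0,0,0,-0.13,0,0,0]
}}

```text
time: 10.3
eef_pos: [0.4731, -0.1148, 0.337]
tcp_rot: [0.167, 0.986, -0.001, 0.005]
contact_force: [-0.3, -0.2, -0.2]
opening: 1.002
finger_force: 0.0
```

```bash
python3 s.py; python3 - <<'E'
from ang import *
st,im,d=shot("wrist","w6.png");print(*meas(im,st,150,195))
c=(.469,-.1115);o=[circ(ortho(im,st,z,c),c,r) for z,r in((.228,.028),(.189,.045))]
c=(.5185,.1057);o2=ortho(im,st,.223,c)
g=(o2[...,0].astype(int)-o2[...,2]>70).astype(np.uint8);r=cv2.connectedComponentsWithStats(g)
for s,ce in zip(r[2][1:],r[3][1:]):
    if s[4]>100: print(s,c[0]+ce[0]/400*.14-.07,c[1]-(ce[1]/400*.14-.07))
cv2.imwrite("pics/o6.png",np.hstack([o[0],o2])[:,:,::-1])
E
```

```text
t 10.3 pos [ 0.4731 -0.1148  0.337 ] psi 1.2361 tilt [ 0.0093 -0.0046] F [-0.3 -0.2 -0.2] T [ 0.076 -0.039 -0.039] open 1.001841046545528 ff 0.0 q [-0.45 -0.21  1.9  -0.    1.44 -1.68]
[169.1 169.5] [np.float64(137.5), np.float64(152.75), np.float64(167.25), np.float64(182.0), np.float64(196.75)]
[   15   177   297   223 29264] 0.5064606649808638 0.05878870967741934
```

View pics/o6.png

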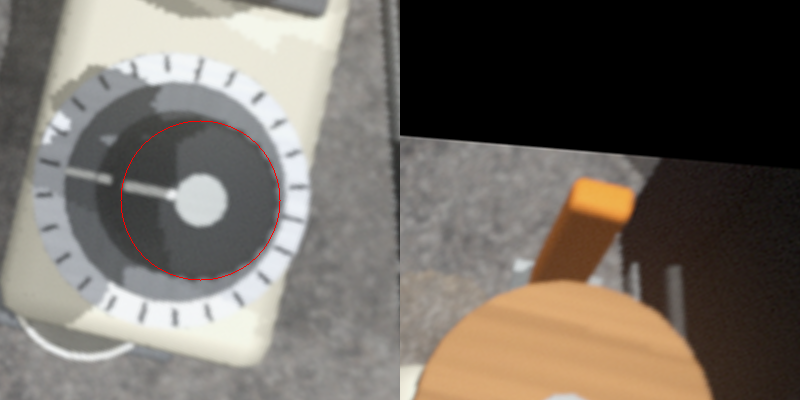

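Emit:
{"fn": "carry_out", "kwargs": {
  "deltas": [0.007,0.056,0,0,0,-0.03,0.014,0.112,0,0,0,-0.06,0.021,0.168,0,0,0,-0.09,0.0278,0.2233,0,0,0,-0.107,0.0278,0.2233,0,0,0,-0.107],
  "grip": 38
}}

```text
time: 10.98
eef_pos: [0.5176, 0.1092, 0.3288]
tcp_rot: [0.111, 0.994, -0.0, -0.002]
contact_force: [-0.4, 0.1, 0.5]
opening: 0.379
finger_force: 0.0
```

Emit:
{"fn": "carry_out", "kwargs": {
  "deltas": [0,0,0,0,0,0,0,0,0,0,0,0]
}}

```text
time: 11.22
eef_pos: [0.5182, 0.1049, 0.3306]
tcp_rot: [0.115, 0.993, -0.0, -0.001]
contact_force: [-0.3, 0.1, 0.4]
opening: 0.383
finger_force: 0.0
```

```bash
python3 s.py; python3 - <<'E'
from h import *
st,im,d=shot("wrist","w7.png")
c=(.5200,.1055);o=ortho(im,st,.223,c);o2=ortho(im,st,.242,(.5,.0151))
g=(o[...,0].astype(int)-o[...,2]>70).astype(np.uint8);r=cv2.connectedComponentsWithStats(g)
for s,ce in zip(r[2][1:],r[3][1:]):
    if s[4]>100: print(s,c[0]+ce[0]/400*.14-.07,c[1]-(ce[1]/400*.14-.07))
cv2.imwrite("pics/o7.png",np.hstack([o,cv2.resize(im,(533,400))])[:,:800][:,:,::-1])
E
```

```text
t 11.225 pos [0.5182 0.1049 0.3306] psi 1.3411 tilt [-0.0013 -0.0003] F [-0.3  0.1  0.4] T [-0.017 -0.055 -0.007] open 0.38260346425545616 ff 0.0 q [ 0.01 -0.1   1.81 -0.    1.43 -1.33]
[ 162  178   68   42 2052] 0.5184596247563353 0.10622456140350876
[ 110  330  165   70 7566] 0.5150462926249009 0.045471669310071364
```

View pics/o7.png

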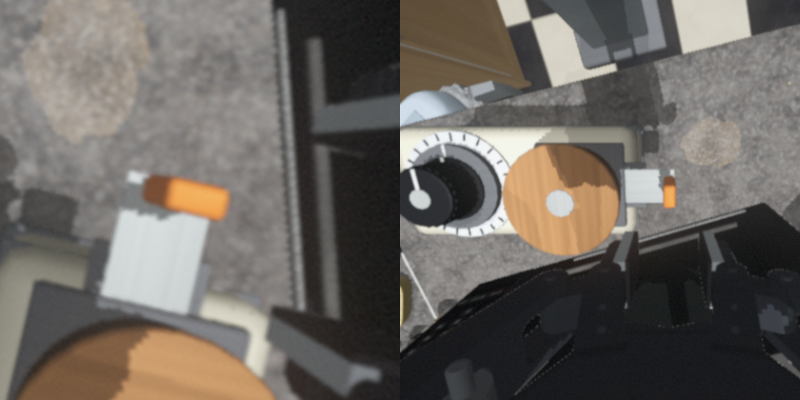

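Emit:
{"fn": "carry_out", "kwargs": {
  "deltas": [-0.001,0.001,0.045,0,0,0,-0.001,0.001,0.09,0,0,0,-0.001,0.001,0.115,0,0,0,-0.001,0.001,0.135,0,0,0,-0.001,0.001,0.135,0,0,0]
}}

```text
time: 11.9
eef_pos: [0.5201, 0.1058, 0.1966]
tcp_rot: [0.115, 0.993, 0.0, 0.0]
contact_force: [0.0, 0.0, -0.1]
opening: 0.383
finger_force: 0.1
```

Emit:
{"fn": "carry_out", "kwargs": {
  "deltas": [0,0,0,0,0,0,0,0,0,0,0,0,0,0,0,0,0,0,0,0,0,0,0,0],
  "grip": 0,
  "grip_force": 30
}}

```text
time: 12.4
eef_pos: [0.5198, 0.1066, 0.1965]
tcp_rot: [0.114, 0.994, -0.0, 0.0]
contact_force: [0.6, -1.7, 0.1]
opening: 0.134
finger_force: 33.9
```

```bash
python3 s.py
```

```text
t 12.4 pos [0.5198 0.1066 0.1965] psi 1.3428 tilt [ 0.0004 -0.0005] F [ 0.6 -1.7  0.1] T [-0.268  0.028  0.058] open 0.13421472000525006 ff 33.90673220157623 q [ 0.01 -0.    1.96 -0.    1.18 -1.33]
```

Gripped (opening ≈ 11–12 mm). Pull along tool +y.

Emit:
{"fn": "carry_out", "kwargs": {
  "deltas": [0,0.009,0,0,0,0,0,0.018,0,0,0,0,0,0.026,0,0,0,0,0,0.03,0,0,0,0,0,0.03,0,0,0,0]
}}

```text
time: 13.02
eef_pos: [0.5267, 0.1366, 0.1965]
tcp_rot: [0.113, 0.994, 0.0, 0.0]
contact_force: [2.1, -0.6, 1.2]
opening: 0.131
finger_force: 34.0
```

Emit:
{"fn": "carry_out", "kwargs": {
  "deltas": [0,0.003,0,0,0,0,0,0.004,0,0,0,0,0,0.004,0,0,0,0]
}}

```text
time: 13.4
eef_pos: [0.5268, 0.1367, 0.1965]
tcp_rot: [0.114, 0.994, -0.004, -0.001]
contact_force: [-2.8, -12.6, 3.9]
opening: 0.128
finger_force: 34.3
```

```bash
python3 s.py
```

```text
t 13.4 pos [0.5268 0.1367 0.1965] psi 1.3432 tilt [-0.0026 -0.0073] F [ -2.8 -12.6   3.9] T [-1.58   0.305 -0.013] open 0.1280655249301243 ff 34.311944246292114 q [ 0.07  0.03  1.93 -0.01  1.18 -1.27]
```

Emit:
{"fn": "carry_out", "kwargs": {
  "deltas": [0,0,0,0,0,0,0,0,0,0,0,0,0,0,0,0,0,0],
  "grip": 38
}}

```text
time: 13.78
eef_pos: [0.527, 0.1405, 0.196]
tcp_rot: [0.113, 0.994, 0.0, -0.0]
contact_force: [0.9, 0.0, -0.4]
opening: 0.381
finger_force: 0.0
```

Emit:
{"fn": "carry_out", "kwargs": {
  "deltas": [0,0,-0.03,0,0,0,0,0,-0.08,0,0,0,0,0,-0.13,0,0,0,0,-0.06,-0.17,0,0,0,0,-0.12,-0.18,0,0,0]
}}

```text
time: 14.4
eef_pos: [0.5022, 0.0299, 0.378]
tcp_rot: [0.112, 0.994, 0.0, 0.003]
contact_force: [0.6, -1.3, -0.4]
opening: 0.377
finger_force: 0.0
```

Emit:
{"fn": "carry_out", "kwargs": {
  "deltas": [0,0,0,0,0,0,0,0,0,0,0,0]
}}

```text
time: 14.65
eef_pos: [0.5017, 0.0302, 0.3744]
tcp_rot: [0.114, 0.993, 0.0, -0.0]
contact_force: [0.0, 0.9, -0.5]
opening: 0.378
finger_force: 0.0
```

```bash
python3 s.py; python3 - <<'E'
from ang import *
st,im,d=shot("wrist","w8.png");print(*meas(im,st,150,195))
c=(.5275,.1370);o=ortho(im,st,.223,c);c2=(.4697,-.1115);o2=circ(ortho(im,st,.228,c2),c2,.028)
cv2.imwrite("pics/o8.png",np.hstack([o,o2])[:,:,::-1])
E
```

```text
t 14.65 pos [0.5017 0.0302 0.3744] psi 1.3426 tilt [-0.0004  0.0009] F [ 0.   0.9 -0.5] T [ 0.005 -0.039  0.008] open 0.37759936830654983 ff 0.0 q [-0.14 -0.18  1.8   0.    1.52 -1.49]
[170.3 173.1] [np.float64(138.25), np.float64(153.25), np.float64(168.0), np.float64(182.75), np.float64(197.5)]
```

View pics/o8.png

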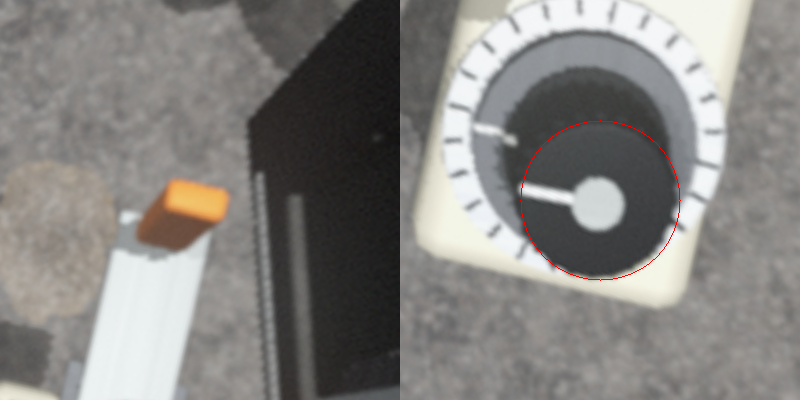

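```bash
python3 -c "
from plant import ctrl
print(ctrl.sign_off())"
```

```text
the job is handed in; nothing more can be done
None
```

The job is handed in: I found the burr zero against the hard stop, and the ring now stands about 0.79 rad (45.4°, three divisions) coarser. I came onto it clockwise, so the white lines are in line. The gate is pulled out about 32 mm to its stop, and the gripper is clear of everything.

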